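# Raise a tilting log board to its preset mark, lock its cam lever and keep hold

### The arm

A 6-joint arm with a two-finger parallel gripper is mounted at the origin on a cart in front of the work surface, level with it; the furniture and walls round the work are solid. World frame = base frame: x ahead of the robot, y to its left, z up, the work surface at z = 0. Lengths are in m, angles in rad, forces in N, time in s.
With the tool pointing down it reaches from about 0.25 to 0.775 m from the base axis. Payload 4 kg.
Tool frame: the origin (TCP) lies between the finger pads, 19 mm behind the fingertips; this is the grasp point; z points along the fingers, y is the line along which they close (so a half turn about z gives the same grasp; the last joint's range is limited). The gripper opens to 94 mm and grips with 3 to 60 N. Pads are 16 mm wide; open, the fingers measure 119 mm over their backs; the gripper's body (75 mm by 177 mm) begins 78 mm behind the grasp point.
Start: joints at [1.205, 0.087, 1.371, -0, 1.684, -0.103], TCP at [0.143, 0.531, 0.224] pointing down, gripper open.
Joint ranges: [-3.1, 3.1], [-0.76, 2.03], [0.27, 2.55], [-1.08, 4.22], [0.17, 2.65], [-2.57, 2.57]. Speed limits (rad/s): [2.79, 2.79, 3.14, 3.14, 3.14, 3.14].

### API

Orientations are given as [roll, pitch, yaw] about the fixed x, y, z axes, in that order (R = Rz(yaw) Ry(pitch) Rx(roll)).
In Python, from bench import robot gives the robot as it stands.
- The arm moves only by the shell command python3 nudge.py 'ROWS'. ROWS is rows parted by semicolons, their numbers by spaces, 1 to 20 of them, each of 5 numbers: the finger opening in m, then dx, dy, dz in m, then a turn about the tool's z in rad; each row shifts and turns the commanded pose from where the row before left it, along the tool's axes as they then stand; what a row does not reach is not made up. A row lasts 1/12 s, in which the tool goes at most 0.0417 m and 0.125 rad, less where a joint would pass 70% of its speed; a pose out of reach is approached as far as the arm can. The fingers move at their own pace and stop on an object; the grip force is fixed at half the most. Time passes only in rows, so rows that do not move let the fingers close. It prints the time, the measured TCP pose, the force, the opening and the grip force at its end.
- robot.get_obs(): the state, without advancing time (a new reading comes with each control period).
- robot.snapshot(name): name is "scene" or "top" or "wrist"; returns a dict with "color" (400x640x3 uint8, blue, green, red), "fx", "fy", "cx", "cy" (pixels), "k1" (the pictures are not rectified: a ray, as slopes to the right and down, at radius r is drawn at 1 + k1 r^2 times it, then the intrinsics apply), "extrinsics" (4x4, takes a point from world to camera coordinates). Camera axes: x right, y down, z forward; pixel columns grow to the right and rows downward; lengths in m; the calibration is good to about 2 mm. A picture is of the moment at which its call begins. There is no depth.
- robot.close_job(): hands the job in; it is judged then, once.
The state is a dict: "time": time; "joint_positions": joint angles; "qvel": joint speeds; "joint_torque": joint torques, N m; "tool_pos": TCP position; "ee_rot": TCP orientation; "wrist_force": force on the tool from outside, world axes, zero at the start; "wrist_torque": the same for the moment, N m; "width": finger opening in m; "finger_force": force on a finger pad.
Only numpy, scipy, OpenCV 4.12 (cv2) and the standard library are available. Lean on these libraries where they do the work, as an engineer would, in place of code of your own. Each camera call takes 0.05 s, during which the arm holds its last target. There are 200 camera calls.

### The job

Raise the log board on the tilting stand to its preset and lock it: slide the yellow transport lock outwards to its end stop, then, with the red cam lever still open, push the black carriage in along its rail until the white pointer is level with the green clip. Keep the carriage held there while you squeeze the red lever fully shut against the black thumb rest, and finish still holding rest and lever squeezed between the fingers. Never shut the lever away from the mark, and leave the food tubs beside the stand where they are.

Things in the scene. Friction and masses are not known exactly. Their poses are not given: they have to be found in the camera images.
- stand: Tilting document stand, fixed to the table: grey base plate 280 x 150 mm, 11 mm high, aluminium rail (24 mm wide, top at 25 mm) along its middle. Origin: on the table under the middle of the rail. Its x axis runs level along the rail from the operator's end to the back (the way the carriage is pushed), y to the left, z up.
- grip_point (a point): Point on the moving carriage where the tool centre belongs in the final squeeze, fingers pointing down and closing along the stand's y axis: midway between thumb rest and shut lever, 66 mm above the table; axes as the stand's. Rest and lever paddle stand up to 84 mm here; the carriage top and lever arm below reach 43 mm, so keep the fingertips higher than that.
- push_bar (a point): Middle of the round steel push bar across the carriage, 20 mm behind grip_point, 56 mm high: 12 mm thick, reaching 54 mm to either side (stand y). Fingers held open outside thumb rest and open lever bear with their far edges on this bar and push the carriage without shutting the lever.
- board_hinge (a point): Middle of the hinge at the lower edge of the aluminium board, on the carriage 75 mm behind grip_point, 45 mm high. The board is 190 long x 200 mm wide, carries a white ruled sheet and leans away to the back; a strut behind it makes it steeper (32 to about 62 degrees) as the carriage is pushed in. The space above the carriage head stays free.
- pointer_tip (a point): Tip of the white pointer on the left side of the carriage (13 mm behind grip_point, 50 mm to the left, 28.5 mm high). It moves with the carriage.
- mark (a point): Point at the middle of the green preset clip (6 mm wide, on the white scale strip left of the rail), at the height of pointer_tip. The carriage is at the mark when pointer_tip and mark have the same x in the stand's frame.
- carriage (a joint): Travel of the carriage along the rail, m: 0 parked at the front end, growing as it is pushed in (stand +x), 0.062 at most. The board's weight pushes it back to 0 with 1 to 5 N unless it is held or the lever is shut. While the transport lock is in, it can move only 2 mm.
- mark_clip (a joint): Position of the green clip, m: the value of joint carriage at which the pointer is level with it. The robot need not touch it.
- cam_lever (a joint): Angle of the red cam lever, rad: 0 fully shut, 0.38 to 0.47 at the start (open). Upright pivot 37 mm behind and 22 mm right of grip_point; the paddle swings in to the left as it shuts. It stays where it is left (some 2 N at the paddle move it, more over the last 0.1 rad, where the cam bites on the rail and draws the carriage 2 to 3 mm further in).
- lever: The red cam lever. Origin on its pivot at table height; axes as the stand's when shut. Its upright paddle (24 mm long, 12 mm thick, 38 to 84 mm above the table) is centred 37 mm in front (-x) and 16 mm left (+y) of the pivot. Shut, the paddle's outer face is 12 mm right of grip_point; at 0.47 rad its outermost point is 33 mm right of it.
- thumb_rest (a point): Middle of the outer (left) face of the black upright thumb rest fixed on the carriage, 12 mm left of grip_point at 66 mm height: 32 long x 8 mm thick, up to 84 mm above the table. Shut lever and rest together measure 24 mm across.
- transport_lock (a joint): Travel of the transport lock, m: 0 locked, growing as the yellow knob is slid outwards (stand -y, to the right), 0.024 at its end stop, where the carriage is free. Starts between 0 and 0.004. Friction about 1.2 N; it stays where it is left.
- lock_knob (a point): Near the top of the yellow knob of the transport lock: a block 14 mm (along stand x) by 12 mm (along y), from 27 to 53 mm above the table, this point in its middle at 50 mm. It stands on a housing 26 mm high, 11 mm in front of and 90 mm right of the parked grip_point.
- round_tub: Round food tub, 98 mm across and 61 mm high, standing on the table to the right behind the stand. Origin: middle of its underside. Leave it alone.
- tub_on_scale: Square food tub with lid, 109 x 122 x 66 mm, standing on the bench scale to the right of the stand. Origin: in its underside. Leave it alone.

How it is judged:
On the way, in this order (a step that is already met when the one before it is completed fails the run):
1. the transport lock is slid to its end stop while the carriage is still parked (value of joint transport_lock above 0.021 m and value of joint carriage below 0.008 m), for 0.1 s.
2. the carriage is held with its pointer at the green clip (within 6 mm), lever still open (x of pointer_tip in the frame of mark between -0.006 and 0.006 m and value of joint cam_lever above 0.25 rad and contact force between the fingers and carriage above 0.3 N), for 0.2 s.
At the end, for the whole second after the job is handed in: The pointer is within 6 mm of the middle of the green clip along the rail, the cam lever is shut (below 0.06 rad), the fingers still squeeze lever paddle and thumb rest with more than 3 N each, and the transport lock is at its end stop (within 4 mm) (x of pointer_tip in the frame of mark between -0.006 and 0.006 m and value of joint cam_lever below 0.06 rad and contact force between the fingers and lever above 3 N and contact force between the fingers and carriage_c1 above 3 N and value of joint transport_lock above 0.02 m); the arm keeps its last pose, push and grip.
It fails at once if the lever is shut (below 0.2 rad) with the pointer more than 9 mm from the clip (value of joint cam_lever below 0.2 rad and (x of pointer_tip in the frame of mark above 0.009 m or x of pointer_tip in the frame of mark below -0.009 m)).
It fails at once if a food tub is moved more than 30 mm (distance of any of round_tub, tub_on_scale from where it was at the start of the episode above 0.03 m).
It also fails if it takes over 42 s, if anything falls off the work surface, if the arm or the gripper's body presses on something with over 40 N, if the wrist force passes 120 N, or if a joint passes its speed limit or range.

## Working session

There is one attempt and no reset: what is moved stays moved. The work goes in short steps, Python scripts to look and compute and a shell command to move; the robot and the scene stay as the last step left them, time stands still between calls to the robot, and variables do not carry over. Pictures are saved under pics/ and viewed, at most 10 in all, crops included, and the job is handed in when it is done.

```bash
ls; mkdir -p pics; python3 - <<'E'
from bench import robot
import cv2
o=robot.get_obs();print(o)
for n in("scene","top"):
    s=robot.snapshot(n);cv2.imwrite(f"pics/{n}0.png",s["color"]);print(n,s["fx"],s["fy"],s["cx"],s["cy"],s["k1"],s["extrinsics"])
E
```

```text
bench.py
nudge.py
pics
{'time': 0.0, 'joint_positions': array([ 1.20488932e+00,  8.79492501e-02,  1.37225920e+00, -4.82299874e-05,
        1.68360206e+00, -1.03107292e-01]), 'qvel': array([-0.00073492,  0.00034657,  0.00172994,  0.00054547,  0.00086661,
       -0.00100773]), 'joint_torque': array([ 5.25100422e-04, -3.40179455e+01, -3.02434051e+01,  7.18781655e-02,
        3.29094124e-02, -1.51371523e-04]), 'tool_pos': array([0.14272   , 0.53062572, 0.22310478]), 'ee_rot': array([-3.13938164e+00, -1.80590996e-04,  2.87878736e+00]), 'wrist_force': array([-0.48630672,  0.0082081 ,  0.53540171]), 'wrist_torque': array([-0.03673688,  0.02452235,  0.01631276]), 'finger_force': 0.0, 'width': 0.09376889773921568}
scene 403.44505623438283 403.44505623438283 321.72711061190836 209.00440929968343 -0.011452669157565681 [[ 0.69935781 -0.71459916  0.01570632 -0.34317331]
 [-0.43421117 -0.44219949 -0.78480588  0.35908796]
 [ 0.56776695  0.54204027 -0.6195426   0.60638683]
 [ 0.          0.          0.          1.        ]]
top 455.7063432952876 455.7063432952876 321.2909330996044 203.957590688844 -0.05836212301822206 [[ 0.02414218 -0.9996996  -0.00422634  0.06920843]
 [-0.98138732 -0.02289387 -0.19066936  0.55958493]
 [ 0.19051533  0.00875085 -0.98164522  1.13425725]
 [ 0.          0.          0.          1.        ]]
```

View pics/scene0.png

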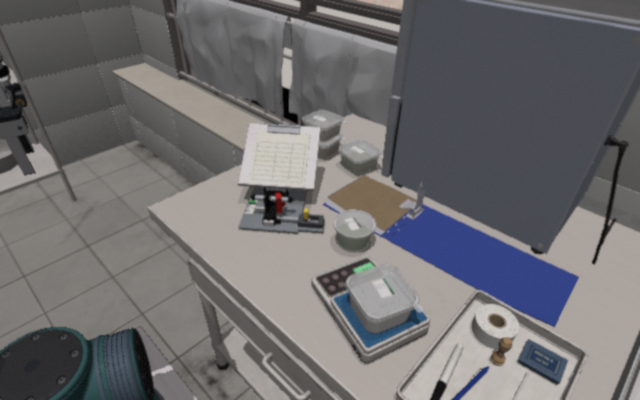

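View pics/top0.png

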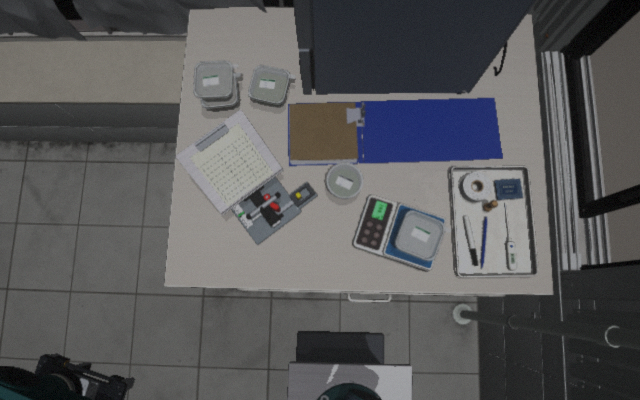

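The scene view shows the stand around (280,200) and the top view around (268,205), with the yellow knob near (297,195), red lever near (270,210), and green clip near (240,217) in the top view. Next I'll enlarge it and measure the colours.

```bash
cat > h.py <<'E'
import numpy as np,cv2
from bench import robot
def K(s): return np.array([[s["fx"],0,s["cx"]],[0,s["fy"],s["cy"]],[0,0,1.]]),np.array([s["k1"],0,0,0,0.])
def ray(s,uv):
    k,d=K(s); p=cv2.undistortPoints(np.array([[uv]],float),k,d)[0,0]
    E=np.array(s["extrinsics"]);R,t=E[:3,:3],E[:3,3]
    return -R.T@t, R.T@np.array([p[0],p[1],1])
def onz(s,uv,z):
    o,d=ray(s,uv); return o+d*(z-o[2])/d[2]
def proj(s,P):
    k,d=K(s);E=np.array(s["extrinsics"])
    return cv2.projectPoints(np.array(P,float).reshape(-1,3),cv2.Rodrigues(E[:3,:3])[0],E[:3,3],k,d)[0][:,0]
def tri(s1,a,s2,b):
    o1,d1=ray(s1,a);o2,d2=ray(s2,b)
    t=np.linalg.lstsq(np.c_[d1,-d2],o2-o1,rcond=None)[0]
    p,q=o1+d1*t[0],o2+d2*t[1]; return (p+q)/2,np.linalg.norm(p-q)
HSV=dict(yellow=((20,130,80),(33,255,255)),red=((0,150,70),(8,255,255)),green=((45,70,50),(85,255,255)))
def blobs(s,c,roi,amin=4):
    x0,y0,x1,y1=roi;h=cv2.cvtColor(s["color"],cv2.COLOR_BGR2HSV)[y0:y1,x0:x1]
    n,l,st,ce=cv2.connectedComponentsWithStats(cv2.inRange(h,*map(np.array,HSV[c])))
    return [(int(st[i,4]),(ce[i]+[x0,y0]).round(2).tolist(),(st[i,:4]+[x0,y0,0,0]).tolist()) for i in range(1,n) if st[i,4]>=amin]
E
python3 - <<'E'
from h import *
s=robot.snapshot("scene");t=robot.snapshot("top")
for c in HSV:print(c,blobs(s,c,(225,170,340,245)),blobs(t,c,(215,160,330,255)))
a=cv2.resize(s["color"][180:240,230:335],None,fx=7,fy=5,interpolation=2);a=cv2.resize(s["color"][180:240,230:335],(525,300),interpolation=2)
b=cv2.resize(t["color"][165:250,220:325],(525,425),interpolation=2)
cv2.imwrite("pics/c1.png",np.hstack([a[:, :525]]));
m=np.zeros((600,800,3),np.uint8);m[:240,:420]=cv2.resize(s["color"][180:240,230:335],(420,240),interpolation=2);m[240:,:445]=cv2.resize(t["color"][170:250,225:324],(445,360),interpolation=2)
cv2.imwrite("pics/m1.png",m)
E
```

```text
yellow [(39, [305.46, 213.38], [304, 209, 4, 10])] [(26, [297.77, 194.88], [295, 192, 6, 7])]
red [(92, [278.45, 201.25], [275, 192, 8, 21])] [(7, [264.71, 196.71], [264, 194, 3, 6]), (5, [268.0, 196.6], [267, 195, 3, 4]), (43, [274.05, 205.86], [270, 203, 9, 7])]
green [(19, [251.74, 201.74], [249, 200, 6, 4])] [(16, [240.62, 213.75], [238, 211, 6, 6])]
```

View pics/m1.png

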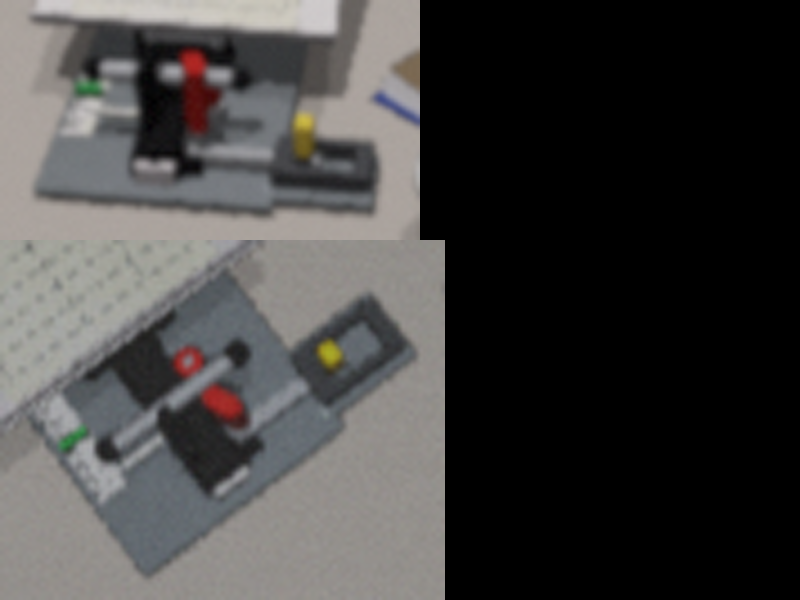

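The enlarged views show the push bar caps at top pixels (249.0,216.4) and (277.7,194.9), the knob at (297.8,194.9) and the clip at (240.6,213.8). The red paddle is open, at about (274,206).

```bash
python3 - <<'E'
from h import *
s=robot.snapshot("scene");t=robot.snapshot("top")
L=onz(t,(249.0,216.4),.056);R=onz(t,(277.7,194.9),.056)
d=L-R;print("bar",L,R,np.linalg.norm(d),"yaw",np.arctan2(-d[0],d[1]))
print("knob top",onz(t,(297.77,194.88),.05),tri(t,(297.5,194.6),s,(305.5,213)))
print("clip",onz(t,(240.6,213.8),.028),tri(t,(240.6,213.8),s,(251.7,201.7)))
yaw=np.arctan2(-d[0],d[1]);c=(L+R)/2;x=np.array([np.cos(yaw),np.sin(yaw),0]);y=np.array([-x[1],x[0],0])
g=c-.02*x;print("grip",g);k=onz(t,(297.77,194.88),.05)-g;print("knob rel",k@x,k@y);k=onz(t,(240.6,213.8),.0285)-g;print("clip rel",k@x,k@y)
w=robot.snapshot("wrist");print(w["fx"],w["cx"],w["cy"],w["k1"]);
o=robot.get_obs();from scipy.spatial.transform import Rotation as Ro
T=np.eye(4);T[:3,:3]=Ro.from_euler('xyz',o["ee_rot"]).as_matrix();T[:3,3]=o["tool_pos"];print((w["extrinsics"]@T).round(3))
E
```

```text
bar [0.52013833 0.26920024 0.056     ] [0.57886225 0.19702339 0.056     ] 0.09304835329880566 yaw 0.6829857448019522
knob top [0.58140863 0.14488123 0.05      ] (array([0.58374297, 0.14673611, 0.03955362]), np.float64(0.0015646864612581008))
clip [0.53114371 0.29675356 0.028     ] (array([0.53253786, 0.29846298, 0.01919271]), np.float64(0.00019033652678563948))
grip [0.53398645 0.22048958 0.056     ]
knob rel -0.010932332466695137 -0.08857747960499232
clip rel 0.045801589542563775 0.06093120961772339
318.99794997768475 323.2155121348768 202.4566810483591 -0.03662485090017273
[[ 0.     1.     0.001 -0.   ]
 [-0.971  0.    -0.239  0.028]
 [-0.239 -0.001  0.971  0.172]
 [ 0.     0.     0.     1.   ]]
```

```bash
python3 nudge.py '0.09 0 0 0 -0.1182;0.09 0 0 0 -0.1182;0.09 0 0 0 -0.1182;0.09 0 0 0 -0.1182;0.09 0 0 0 -0.1182;0.09 0 0 0 -0.1182;0.09 0 0 0 -0.1182;0.09 0 0 0 -0.1182;0.09 0 0 0 0'; python3 nudge.py '0.09 -0.0137 -0.0375 0.0017 0;0.09 -0.0137 -0.0375 0.0017 0;0.09 -0.0137 -0.0375 0.0017 0;0.09 -0.0137 -0.0375 0.0017 0;0.09 -0.0137 -0.0375 0.0017 0;0.09 -0.0137 -0.0375 0.0017 0;0.09 -0.0137 -0.0375 0.0017 0;0.09 -0.0137 -0.0375 0.0017 0;0.09 -0.0137 -0.0375 0.0017 0;0.09 -0.0137 -0.0375 0.0017 0;0.09 -0.0137 -0.0375 0.0017 0;0.09 -0.0137 -0.0375 0.0017 0;0.09 -0.0137 -0.0375 0.0017 0;0.09 0 0 0 0;0.09 0 0 0 0'
python3 - <<'E'
from h import *
w=robot.snapshot("wrist");cv2.imwrite("pics/w1.png",w["color"])
for c in HSV:print(c,blobs(w,c,(0,0,640,400),8))
E
```

```text
time: 1.1
tool_pos: [0.1429, 0.5311, 0.2243]
ee_rot: [3.142, 0.0, -2.457]
wrist_force: [-0.3, 0.6, -0.3]
width: 0.0899
finger_force: 0.0
time: 2.35
tool_pos: [0.5899, 0.2636, 0.2007]
ee_rot: [3.141, -0.002, -2.465]
wrist_force: [-0.6, -0.2, 0.2]
width: 0.0902
finger_force: 0.0
yellow [(201, [232.65, 111.74], [226, 105, 16, 15]), (32, [524.28, 297.56], [521, 294, 7, 8]), (19, [118.68, 305.42], [117, 303, 5, 6]), (198, [529.27, 325.85], [523, 306, 11, 39]), (115, [116.24, 324.45], [114, 310, 6, 32])]
red [(391, [302.39, 121.13], [293, 106, 20, 33]), (167, [305.43, 160.12], [297, 152, 17, 18])]
green [(103, [383.06, 168.35], [374, 166, 19, 6])]
```

View pics/w1.png

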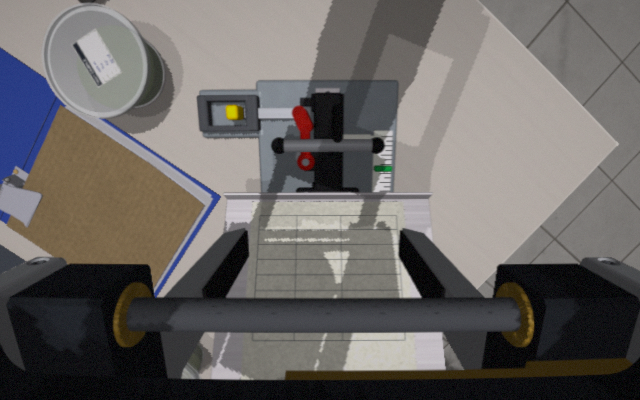

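The wrist view is clear: bar caps at (278,146) and (378,146), knob at (233,112), clip at (383,168), and plate front corners near (258,82) and (397,80). Rows run almost parallel to the stand's y axis.

```bash
python3 - <<'E'
from h import *
w=robot.snapshot("wrist");t=robot.snapshot("top");sc=robot.snapshot("scene")
im=w["color"]
# dark caps
h=cv2.cvtColor(im,cv2.COLOR_BGR2GRAY)
for x0,x1 in((268,290),(366,388)):
    m=(h[134:158,x0:x1]<32).astype(np.uint8);M=cv2.moments(m,True);print("cap",x0+M['m10']/M['m00'],134+M['m01']/M['m00'],M['m00'])
L=onz(w,(378,146),.056);R=onz(w,(278,146),.056);d=L-R;yaw=np.arctan2(-d[0],d[1]);print("bar",L,R,np.linalg.norm(d),yaw)
a=onz(w,(397,80.5),.011);b=onz(w,(258.5,81.5),.011);e=a-b;print("front",np.linalg.norm(e),np.arctan2(-e[0],e[1]))
x=np.array([np.cos(yaw),np.sin(yaw),0]);y=np.array([-x[1],x[0],0]);c=(L+R)/2;g=c-.02*x
f=(a+b)/2-c; print("front rel bar",f@x,f@y,"grip",g)
for n,p,z in(("knobtop",(232.65,111.74),.053),("clip",(383.06,168.35),.0285),("pivot",(305.43,160.1),.04),("paddle",(302.4,121.1),.075)):
    k=onz(w,p,z);r=k-g;print(n,k,r@x,r@y)
print("paddle/knob tri",tri(w,(232.65,111.5),t,(297.77,194.9)),"clip",tri(w,(383.06,168.35),t,(240.6,213.8)),tri(w,(383.06,168.35),sc,(251.7,201.7)))
cv2.imwrite("pics/w2.png",cv2.resize(im[75:200,190:410],(792,450),interpolation=cv2.INTER_CUBIC))
E
```

```text
cap 275.84507042253523 145.44366197183098 142.0
cap 375.1470588235294 145.13235294117646 136.0
bar [0.51857666 0.27459331 0.056     ] [0.57806808 0.20097386 0.056     ] 0.09465228021788158 0.679656710226304
front 0.1442091356121732 0.6867670156752111
front rel bar -0.06416583484818263 0.00020217003125131902 grip [0.5327666  0.22521306 0.056     ]
knobtop [0.57980784 0.14845445 0.053     ] -0.011656654943874072 -0.08926861245327532
clip [0.5311212  0.29874062 0.0285    ] 0.0449342082480797 0.05822306698842602
pivot [0.57414645 0.22983153 0.04      ] 0.035087602969457524 -0.022416121910456818
paddle [0.5449442  0.20588106 0.075     ] -0.002679074086237951 -0.022690146455718662
paddle/knob tri (array([0.58204671, 0.14555237, 0.04241702]), np.float64(0.0018634322366866448)) clip (array([0.53093467, 0.29721477, 0.03079104]), np.float64(0.0019917368028306796)) (array([0.53196686, 0.30009533, 0.01874162]), np.float64(0.0026344471146478804))
```

View pics/w2.png

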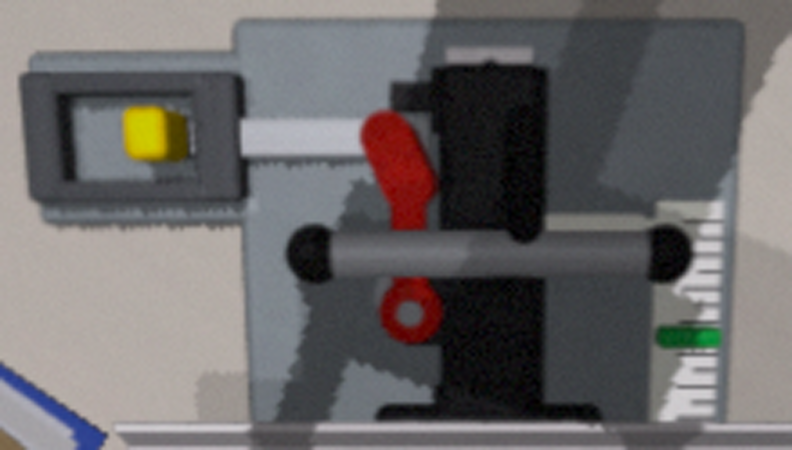

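The crop agrees: caps at (276,145) and (376,145), and the knob top at (230.3,112), which puts it where the spec says. Grip is about (0.5335, 0.223) with yaw 0.68 and the mark at about 32 mm. I'll go down beside the knob with the fingers closed.

```bash
python3 nudge.py '0 0.0201 -0.0158 0 0;0 0.0201 -0.0158 0 0;0 0.0201 -0.0158 0 0;0 0.0201 -0.0158 0 0;0 0 0 0 -0.004;0 0 0 0.026 0;0 0 0 0.026 0;0 0 0 0.026 0;0 0 0 0.026 0;0 0 0 0 0;0 0 0 0 0'
```

```text
time: 3.47
tool_pos: [0.5646, 0.1667, 0.0972]
ee_rot: [3.14, -0.003, -2.453]
wrist_force: [0.2, -0.3, 0.7]
width: 0.02
finger_force: 0.0
```

```bash
python3 nudge.py '0 0 -0.003 0.01 0.006;0 0 0 0 0;0 0 0 0 0;0 0 0 0 0;0 0 0 0.0175 0;0 0 0 0.0175 0;0 0 0 0 0'
python3 - <<'E'
from h import *
w=robot.snapshot("wrist");cv2.imwrite("pics/w3.png",w["color"][60:400,100:560])
print(blobs(w,"yellow",(0,0,640,400),30),blobs(w,"red",(0,0,640,400),30))
E
```

```text
time: 4.05
tool_pos: [0.5662, 0.1628, 0.0505]
ee_rot: [3.139, -0.004, -2.461]
wrist_force: [-0.6, -0.5, -0.9]
width: 0.0001
finger_force: 0.0
[(696, [282.39, 249.16], [270, 233, 25, 32]), (259, [317.3, 317.25], [315, 285, 5, 64]), (223, [329.22, 318.31], [327, 286, 5, 63])] [(454, [409.52, 264.45], [388, 244, 49, 54])]
```

View pics/w3.png

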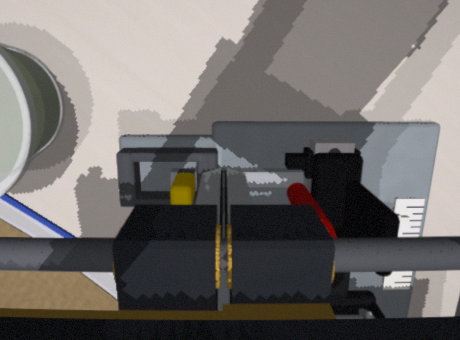

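The knob (crop (183,190)) is just to the right of the closed fingers (crop x 200–250), clear of the lever. Now I'll push outwards.

```bash
python3 nudge.py '0 0 -0.005 0 0;0 0 -0.005 0 0;0 0 -0.005 0 0;0 0 -0.005 0 0;0 0 -0.003 0 0;0 0 0 0 0;0 0 0 0 0';python3 nudge.py '0 0 -0.002 0 0;0 0 -0.002 0 0;0 0 0 0 0';python3 nudge.py '0 0 -0.002 0 0;0 0 0 0 0'
```

```text
time: 4.68
tool_pos: [0.5832, 0.1449, 0.0535]
ee_rot: [-3.141, 0.001, -2.461]
wrist_force: [-0.9, -0.3, 0.1]
width: 0.0007
finger_force: 0.0
time: 4.93
tool_pos: [0.5852, 0.1422, 0.0533]
ee_rot: [-3.142, 0.0, -2.461]
wrist_force: [0.2, 0.6, 0.4]
width: 0.0007
finger_force: 0.2
time: 5.1
tool_pos: [0.5855, 0.1418, 0.0532]
ee_rot: [3.138, -0.0, -2.461]
wrist_force: [-3.1, 3.4, 3.2]
width: -0.0
finger_force: 2.4
```

```bash
python3 nudge.py '0 0 -0.002 0 0;0 0 0 0 0';python3 nudge.py '0 0 -0.002 0 0;0 0 0 0 0;0 0 0 0 0'
```

```text
time: 5.27
tool_pos: [0.5856, 0.1416, 0.0533]
ee_rot: [3.135, -0.0, -2.46]
wrist_force: [-6.3, 6.9, 4.5]
width: 0.0007
finger_force: 4.6
time: 5.52
tool_pos: [0.5857, 0.1415, 0.0533]
ee_rot: [3.132, -0.001, -2.459]
wrist_force: [-9.5, 9.5, 6.1]
width: 0.0009
finger_force: 6.4
```

```bash
python3 nudge.py '0 0 0.006 0 0;0 0 0.006 0 0;0 0 0 -0.03 0;0 0 0 -0.03 0;0.084 0 0 -0.03 0;0.084 0.006 0.03 -0.015 0;0.084 0 0.03 0 0;0.084 0 0.022 0 0;0.084 0 0 0 0;0.084 0 0 0 0'
python3 - <<'E'
from h import *
w=robot.snapshot("wrist");cv2.imwrite("pics/w4.png",w["color"])
for c in HSV:print(c,blobs(w,c,(0,0,640,400),20))
G=np.array([.5336,.2228,0]);yaw=.682;x=np.array([np.cos(yaw),np.sin(yaw),0]);y=np.array([-x[1],x[0],0])
o=robot.get_obs();r=o["tool_pos"]-G;print("tcp rel",r@x,r@y,o["tool_pos"],o["ee_rot"],o["width"])
s=robot.snapshot("top")
for c in("yellow","red","green"):print(c,blobs(s,c,(215,160,330,255)))
E
```

```text
time: 6.35
tool_pos: [0.5249, 0.207, 0.1583]
ee_rot: [-3.14, 0.0, -2.459]
wrist_force: [0.7, 0.2, 0.4]
width: 0.0374
finger_force: 0.0
yellow [(333, [204.3, 208.02], [194, 198, 21, 21]), (407, [237.64, 319.44], [232, 288, 14, 60]), (49, [408.55, 305.16], [406, 299, 6, 14]), (185, [409.21, 331.65], [405, 316, 10, 31])]
red [(599, [304.29, 225.55], [293, 205, 23, 42]), (115, [307.3, 259.9], [298, 255, 19, 12])]
green [(2035, [53.08, 23.11], [22, 0, 64, 54]), (74, [393.26, 257.97], [388, 254, 12, 8])]
tcp rel -0.016777681757022597 -0.007560135144177293 [0.52534077 0.2063552  0.15805377] [-3.14000830e+00 -1.89073597e-05 -2.46038907e+00] 0.04076482318389642
yellow [(24, [305.25, 189.54], [303, 187, 5, 6])]
red [(8, [276.12, 208.12], [275, 207, 3, 3])]
green [(11, [241.45, 213.18], [240, 211, 4, 5])]
```

View pics/w4.png

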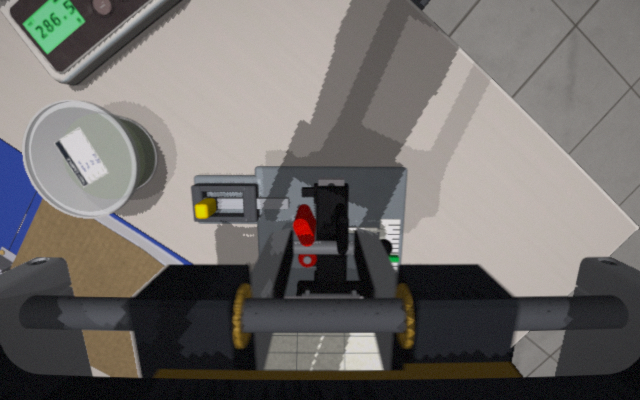

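The knob has moved to the outer end of its slot at (204,208). The tool is 8 mm right of the rail centre: the plate edge midpoint is at column 331.5 against 323 for the TCP. I'll centre it, finish opening and go down.

```bash
python3 nudge.py '0.084 -0.007 0.0078 0 0;0.084 0 0 0 0;0.084 0 0 0 0;0.084 0 0 0 0;0.084 0 0 0 0;0.084 0 0 0 0;0.084 0 0 0 0;0.084 0 0 0 0'; python3 nudge.py '0.084 0 0 0.023 0;0.084 0 0 0.023 0;0.084 0 0 0.023 0;0.084 0 0 0.023 0;0.084 0 0 0 0;0.084 0 0 0 0'
cat > rel.py <<'E'
from h import *
G=np.array([.5336,.2228,0]);yaw=.682;x=np.array([np.cos(yaw),np.sin(yaw),0]);y=np.array([-x[1],x[0],0])
o=robot.get_obs();r=o["tool_pos"]-G;f=o["wrist_force"];print("tcp rel",r@x,r@y,o["tool_pos"][2],"F",f@x,f@y,f[2],o["width"])
E
python3 rel.py
```

```text
time: 7.12
tool_pos: [0.5256, 0.2172, 0.1582]
ee_rot: [-3.142, 0.0, -2.461]
wrist_force: [0.3, 0.3, -0.3]
width: 0.0839
finger_force: 0.0
time: 7.62
tool_pos: [0.5245, 0.217, 0.065]
ee_rot: [3.14, -0.003, -2.461]
wrist_force: [0.1, -0.1, -0.3]
width: 0.0841
finger_force: 0.0
tcp rel -0.010722595229923837 0.0012201884587613263 0.06500535484102135 F 0.027095143284944653 -0.10948546552261113 -0.2802002595207148 0.08411119976432595
```

```bash
for i in 1; do python3 nudge.py '0.084 -0.006 0 0 0;0.084 -0.006 0 0 0;0.084 0 0 0 0;0.084 0 0 0 0' >/dev/null; python3 rel.py; python3 nudge.py '0.084 -0.003 0 0 0;0.084 0 0 0 0'>/dev/null; python3 rel.py;python3 nudge.py '0.084 -0.003 0 0 0;0.084 0 0 0 0'>/dev/null; python3 rel.py;python3 nudge.py '0.084 -0.003 0 0 0;0.084 0 0 0 0'>/dev/null; python3 rel.py;python3 nudge.py '0.084 -0.003 0 0 0;0.084 0 0 0 0'>/dev/null; python3 rel.py; done
```

```text
tcp rel 0.002578016184732827 0.000292621875539313 0.0678747101121337 F -4.251319699526034 -0.6292287154856953 3.3946703759176864 0.0842700001485005
tcp rel 0.005420783922278475 0.0002810115520151318 0.06736995876865934 F -3.419072643566402 -1.2706393536860239 3.2837541435067337 0.08378997281319499
tcp rel 0.008473268258875687 0.0003747591656715647 0.06694041949476154 F -4.683285649150839 -0.10742445485246188 3.792605787194088 0.08413552780336608
tcp rel 0.01150042365561946 0.00042852055627793945 0.06662211819566022 F -3.6713359348403642 -0.6093556957423221 3.0681254457840166 0.08386949781880879
tcp rel 0.014629166506558811 0.0005652921832115304 0.06634252397019658 F -3.2407894591788864 -0.9693865623376843 2.3031225779885074 0.08426441655930832
```

```bash
python3 - <<'E'
from rel import *
w=robot.snapshot("wrist");t=robot.snapshot("top");s=robot.snapshot("scene")
for n,i,roi in(("w",w,(0,0,640,400)),("t",t,(215,160,330,255)),("s",s,(225,170,340,245))):
    for c in("red","green"):print(n,c,blobs(i,c,roi,6))
m=np.zeros((600,800,3),np.uint8)
m[:300,:400]=cv2.resize(s["color"][180:240,230:310],(400,300),interpolation=2)
m[:300,400:]=cv2.resize(t["color"][185:245,220:300],(400,300),interpolation=2)
m[300:,:]=cv2.resize(w["color"][200:400,80:560],(800,300),interpolation=2)
cv2.imwrite("pics/m2.png",m)
E
```

```text
tcp rel 0.014629166506558811 0.0005652921832115304 0.06634252397019658 F -3.2407894591788864 -0.9693865623376843 2.3031225779885074 0.08426441655930832
w red [(1655, [279.48, 245.54], [259, 211, 42, 69]), (79, [279.39, 291.57], [275, 286, 11, 13]), (84, [296.7, 292.36], [291, 287, 11, 12])]
w green []
t red []
t green []
s red [(95, [279.45, 199.07], [276, 190, 9, 20])]
s green []
```

View pics/m2.png

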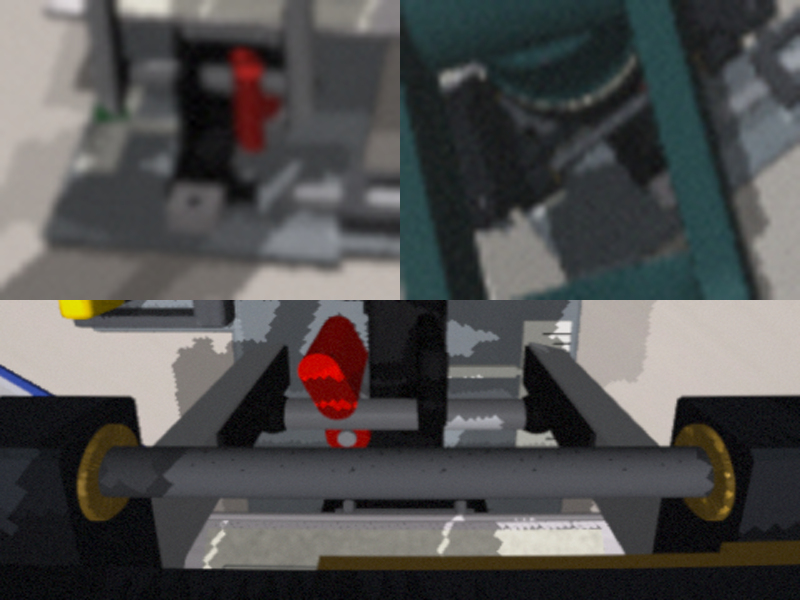

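The wrist crop shows the fingers outside the paddle and rest, pressing on the bar. In full-image pixels the pointer is at about (371,248), the bar at (320,275) and the pivot ring at (287.6,292). The lever is still open and a finger hides the clip, so I'll use the clip position measured earlier.

```bash
python3 - <<'E'
from rel import *
w=robot.snapshot("wrist")
for n,p,z in(("pointer",(371,248),.0285),("bar",(320,275),.058),("pivot",(287.6,292),.043)):
    k=onz(w,p,z)-G;print(n,k@x,k@y)
k=np.array([.5311,.2987,0])-G;print("clip w1",k@x,k@y)
k=np.array([.53114,.29675,0])-G;print("clip top",k@x,k@y)
# strip & pointer edge rows
c=cv2.cvtColor(w["color"],cv2.COLOR_BGR2GRAY)
print(c[236:290,355].tolist());print(c[236:290,335+20].shape, c[255:295,310].tolist())
E
```

```text
tcp rel 0.014445696426792021 0.0005964393460015597 0.06632751770873593 F -3.5046334489785 -1.6818304531581827 2.603083974512094 0.08369857742156851
pointer 0.025754373803274572 0.032003475836060925
bar 0.030445404081325553 -0.0014658953492824346
pivot 0.049880033442356836 -0.022365890540956366
clip w1 0.04590254658627774 0.060498067877367834
clip top 0.04470442265328805 0.058959042523061625
[111, 74, 70, 72, 74, 72, 75, 85, 106, 133, 136, 135, 133, 136, 131, 114, 79, 70, 69, 72, 71, 69, 72, 72, 72, 73, 79, 88, 89, 78, 62, 66, 73, 75, 77, 82, 83, 88, 90, 94, 105, 124, 162, 175, 169, 162, 158, 152, 145, 134, 132, 143, 145, 138]
(54,) [28, 28, 12, 11, 17, 20, 13, 13, 13, 19, 36, 59, 70, 70, 76, 81, 80, 83, 86, 89, 94, 99, 102, 101, 97, 95, 91, 92, 87, 86, 79, 58, 24, 21, 20, 18, 16, 24, 16, 17]
```

```bash
python3 nudge.py '0.084 -0.003 0 0 0;0.084 -0.003 0 0 0;0.084 -0.003 0 0 0;0.084 -0.003 0 0 0;0.084 -0.003 0 0 0;0.084 -0.003 0 0 0;0.084 0 0 0 0;0.084 0 0 0 0'
python3 - <<'E'
from rel import *
w=robot.snapshot("wrist");s=robot.snapshot("scene")
for c in("red","green"):print(c,blobs(w,c,(0,0,640,400),3),blobs(s,c,(225,170,340,245),2))
m=np.zeros((600,800,3),np.uint8)
m[:300,:400]=cv2.resize(s["color"][180:240,230:310],(400,300),interpolation=2)
m[300:,:]=cv2.resize(w["color"][200:320,240:560],(800,300),interpolation=2)
cv2.imwrite("pics/m3.png",m)
c=cv2.cvtColor(w["color"],cv2.COLOR_BGR2GRAY);print(c[236:300,355].tolist(),c[236:300,365].tolist())
for r in (246,248,250,252): print(r,(onz(w,(365,r),.0285)-G)@x)
E
```

```text
time: 9.48
tool_pos: [0.5584, 0.2442, 0.066]
ee_rot: [3.141, 0.001, -2.461]
wrist_force: [-0.7, -1.6, 1.8]
width: 0.0844
finger_force: 1.1
tcp rel 0.03275991433172766 0.0009833270947702671 0.06601731826308477 F -1.5931120830914338 -0.8182662582696127 1.808846978717244 0.08436307437567182
red [(1660, [278.38, 246.1], [257, 211, 42, 69]), (77, [278.36, 291.88], [274, 287, 10, 12]), (92, [295.9, 292.33], [291, 287, 11, 12])] [(96, [280.92, 194.84], [278, 186, 8, 19])]
green [] [(15, [251.67, 202.07], [249, 201, 6, 3])]
[114, 81, 75, 71, 71, 72, 74, 83, 100, 133, 135, 137, 138, 143, 151, 152, 90, 72, 71, 74, 73, 73, 75, 74, 73, 76, 87, 93, 91, 86, 67, 68, 73, 76, 77, 81, 82, 86, 91, 93, 102, 108, 127, 161, 170, 165, 163, 156, 148, 137, 119, 97, 96, 106, 117, 90, 73, 72, 70, 74, 69, 65, 48, 38] [75, 73, 73, 71, 72, 71, 75, 85, 99, 135, 137, 137, 139, 135, 138, 129, 80, 75, 72, 71, 73, 70, 73, 70, 77, 80, 83, 90, 87, 87, 68, 66, 70, 75, 78, 82, 83, 85, 90, 94, 102, 114, 122, 132, 151, 164, 161, 156, 148, 138, 119, 92, 92, 92, 91, 88, 76, 74, 71, 74, 72, 62, 42, 34]
246 0.04253306637983444
248 0.0439447755247426
250 0.045361310381093485
252 0.04678270824726785
```

View pics/m3.png

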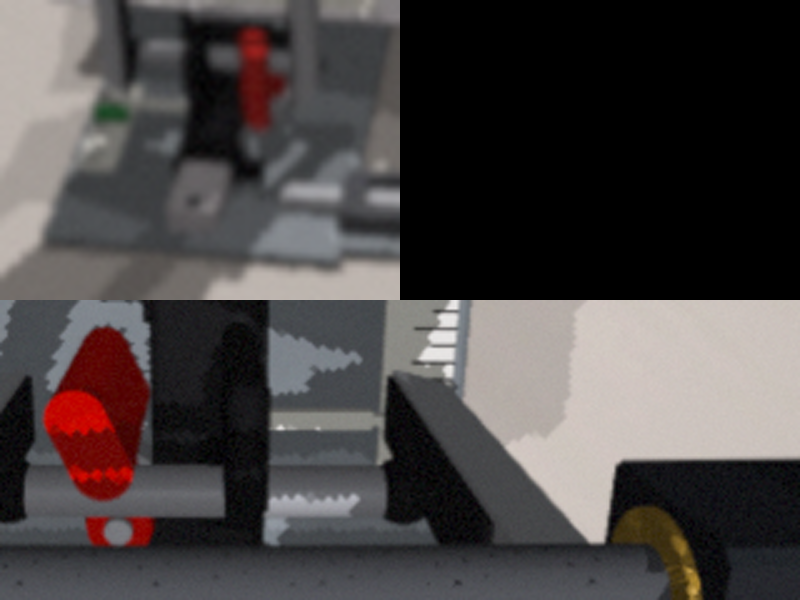

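The wrist crop puts the pointer at row 248, X about 43.9 mm, with the clip at about 45.3 mm. In the scene crop the pointer is at (160,103) and the clip at (112,112). I'll cross-check the two against each other in the scene view.

```bash
python3 - <<'E'
from rel import *
s=robot.snapshot("scene")
P=lambda X,Y,z:G+X*x+Y*y+[0,0,z]
print("pointer pred",[(a-[230,180])*5 for a in proj(s,[P(.0439,.03,.0285),P(.0439,.045,.0285)])])
for z in(.02,.0285): print("clip pred",z,[(a-[230,180])*5 for a in proj(s,[P(.0453,.0595,z)])])
for z in(.018,.022,.0285):
    k=onz(s,(251.7,201.9),z)-G;print("clip from scene",z,k@x,k@y)
for X,Y in((160,103),(175,104)):
  k=onz(s,(230+X/5,180+Y/5),.0285)-G;print("pointer from scene",k@x,k@y)
w=cv2.imread("pics/w1.png");c=cv2.cvtColor(w,cv2.COLOR_BGR2GRAY);print(c[126:142,350].tolist(),c[126:142,360].tolist())
E
```

```text
tcp rel 0.03238977973200316 0.0009628978100780644 0.06603439551505882 F -1.8178212035988848 -1.28210968070189 1.0152325943031968 0.08372202037441465
pointer pred [array([161.38799183, 101.52555942]), array([132.97850901,  99.56159109])]
clip pred 0.02 [array([107.68375207, 109.03417154])]
clip pred 0.0285 [array([106.18449451,  96.06296435])]
clip from scene 0.018 0.04750781520756317 0.059763764690853836
clip from scene 0.022 0.04239820108871191 0.058205716305951824
clip from scene 0.0285 0.03409507814557882 0.05567388768048639
pointer from scene 0.042569823608738115 0.030451126877652154
pointer from scene 0.04260178140263991 0.022556790392624863
[63, 59, 63, 62, 63, 65, 61, 65, 94, 118, 121, 119, 115, 79, 71, 74] [81, 73, 66, 60, 64, 62, 62, 68, 91, 115, 122, 122, 116, 76, 72, 72]
```

```bash
python3 - <<'E'
from rel import *
from scipy.spatial.transform import Rotation as Ro
def T(p,r):
    M=np.eye(4);M[:3,:3]=Ro.from_euler('xyz',r).as_matrix();M[:3,3]=p;return M
w=robot.snapshot("wrist");C=np.array(w["extrinsics"])@T(o["tool_pos"],o["ee_rot"])
w["extrinsics"]=C@np.linalg.inv(T([.5899,.2636,.2007],[3.141,-.002,-2.465]))
for n,p,z in(("pointer",(350,136.3),.0285),("clip",(383.06,168.35),.0285),("clip",(383.06,168.35),.02),("bar",(326,145.3),.06),("pivot",(305.4,160.1),.043)):
    k=onz(w,p,z)-G;print(n,z,k@x,k@y)
E
```

```text
tcp rel 0.032286429249269846 0.0009947321014529015 0.06601732635749244 F -1.3593363028881247 -0.8349213237885114 1.250148548682568 0.08408006195308217
pointer 0.0285 0.012890781067883402 0.023597478715346967
clip 0.0285 0.045941312313591734 0.05866745795467104
clip 0.02 0.04708285672240124 0.06026052735339465
bar 0.06 0.01992282706850508 -0.0012142640109546379
pivot 0.043 0.03539415177669526 -0.02159945021910119
```

The clip sits a little lower, at about z 0.02, which puts the mark at X of about 46–47 mm. The pointer is about 2.5 mm short, just what the cam will draw in. The lever is open and the carriage is held by the bar, so I'll squeeze now.

```bash
python3 nudge.py '0 -0.0005 0 0 0;0 0 0 0 0;0 0 0 0 0;0 0 0 0 0;0 0 0 0 0;0 0 0 0 0'; python3 rel.py; python3 nudge.py '0 0 0 0 0;0 0 0 0 0;0 0 0 0 0;0 0 0 0 0;0 0 0 0 0;0 0 0 0 0;0 0 0 0 0;0 0 0 0 0;0 0 0 0 0;0 0 0 0 0'
python3 - <<'E'
from rel import *
w=robot.snapshot("wrist");cv2.imwrite("pics/w5.png",w["color"][180:400,100:540])
for c in("red","green"):print(c,blobs(w,c,(0,0,640,400),6))
c=cv2.cvtColor(w["color"],cv2.COLOR_BGR2GRAY);print(c[236:270,360].tolist(),c[236:270,370].tolist())
for r in(244,248,252):print(r,(onz(w,(365,r),.0285)-G)@x)
g=[b for b in blobs(w,"green",(340,150,640,400),6)]
for b in g:print("clip",(onz(w,b[1],.02)-G)@x)
E
```

```text
time: 10.18
tool_pos: [0.5589, 0.2434, 0.066]
ee_rot: [-3.14, -0.0, -2.461]
wrist_force: [-0.0, -4.2, -0.6]
width: 0.0475
finger_force: 1.6
tcp rel 0.03264304291358179 -6.837637064688318e-06 0.06600701250493615 F -2.647975485590803 -3.196735262122954 -0.597498890372446 0.04753687335673071
time: 11.02
tool_pos: [0.5581, 0.2432, 0.0661]
ee_rot: [-3.141, -0.002, -2.461]
wrist_force: [-2.5, -6.3, -0.0]
width: 0.0232
finger_force: 37.0
tcp rel 0.03186842896247466 0.00042069037019252034 0.06607269890578532 F -5.909247368932863 -3.336286684485166 -0.02210250492043969 0.023154534511749904
red [(1342, [311.47, 249.65], [298, 213, 26, 71]), (19, [300.16, 289.05], [299, 285, 3, 10])]
green [(253, [409.77, 247.76], [395, 243, 29, 11])]
[72, 70, 72, 74, 72, 71, 72, 68, 70, 67, 73, 70, 70, 73, 72, 70, 69, 72, 71, 70, 71, 70, 70, 72, 71, 74, 71, 69, 73, 71, 72, 72, 69, 69] [127, 116, 80, 73, 78, 93, 114, 132, 129, 109, 100, 87, 87, 75, 72, 70, 67, 72, 72, 73, 70, 70, 72, 70, 72, 70, 72, 72, 73, 69, 73, 70, 72, 71]
244 0.040146108023276394
248 0.04296203549561679
252 0.04579702660950149
clip 0.04627153287577479
```

View pics/w5.png

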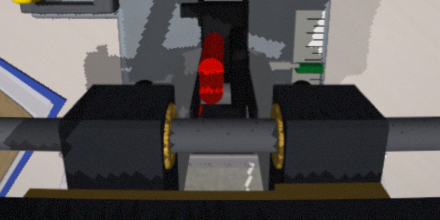

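The lever is shut between the fingers: the paddle is upright at crop (211,80), the opening is 23 mm and the grip 37 N. The clip is visible at full-image (410,248). I'll find the pointer from pixel profiles.

```bash
python3 - <<'E'
from rel import *
w=robot.snapshot("wrist");t=robot.snapshot("scene")
c=cv2.cvtColor(w["color"],cv2.COLOR_BGR2GRAY)
print("cols 366..402 step 3, rows 236..272")
for r in range(236,273):print(r,c[r,366:404:3].tolist())
print("pred rows pointer tip/clip:",proj(w,[G+X*x+.045*y+[0,0,.0285] for X in(.040,.044,.048)]).round(1).tolist())
print("cap pred",proj(w,[G+(X+.007)*x+.05*y+[0,0,.056] for X in(.040,.044,.048)]).round(1).tolist())
print("scene red/green",blobs(t,"red",(225,170,340,245)),blobs(t,"green",(225,170,340,245)))
cs=cv2.cvtColor(t["color"],cv2.COLOR_BGR2GRAY);print("scene cols 250-268 rows 192-210");
for r in range(192,211):print(r,cs[r,250:270].tolist())
print("scene pred",proj(t,[G+X*x+Y*y+[0,0,.0285] for X in(.042,.046,.05) for Y in(.03,.048)]).round(1).tolist())
E
```

```text
tcp rel 0.03184835410322194 0.0004128174417273086 0.06608810821007663 F -4.039142076973755 -3.60252469019244 0.7146501072495113 0.02332924148185616
cols 366..402 step 3, rows 236..272
236 [102, 124, 101, 126, 124, 71, 74, 70, 74, 109, 135, 137, 133]
237 [86, 97, 79, 123, 107, 69, 71, 74, 72, 108, 135, 135, 135]
238 [72, 75, 75, 97, 81, 71, 73, 73, 69, 113, 137, 134, 136]
239 [72, 70, 72, 72, 72, 72, 70, 73, 71, 113, 136, 134, 135]
240 [71, 75, 81, 79, 77, 82, 80, 78, 75, 114, 136, 133, 135]
241 [72, 88, 89, 92, 94, 90, 103, 92, 80, 112, 126, 126, 126]
242 [71, 99, 115, 114, 114, 113, 115, 114, 92, 104, 98, 88, 84]
243 [70, 111, 132, 135, 134, 134, 132, 132, 115, 96, 99, 64, 48]
244 [71, 99, 139, 136, 135, 136, 136, 136, 129, 123, 123, 80, 40]
245 [70, 87, 136, 135, 136, 136, 137, 136, 138, 134, 133, 88, 40]
246 [70, 75, 136, 135, 134, 135, 136, 136, 134, 136, 130, 90, 52]
247 [72, 75, 133, 135, 136, 135, 135, 135, 122, 128, 106, 82, 53]
248 [73, 72, 131, 131, 129, 130, 131, 128, 94, 116, 50, 64, 57]
249 [70, 73, 127, 103, 102, 102, 101, 101, 82, 124, 43, 55, 61]
250 [69, 72, 103, 75,
[... 2720 characters left out ...]
63, 63, 63, 63, 63, 63, 60, 50, 33, 11, 13]
205 [94, 99, 106, 104, 99, 91, 74, 65, 67, 68, 68, 70, 70, 71, 70, 63, 45, 29, 15, 18]
206 [116, 111, 111, 114, 108, 90, 72, 68, 82, 90, 91, 92, 92, 91, 87, 74, 45, 21, 16, 13]
207 [148, 125, 113, 114, 104, 84, 67, 70, 92, 104, 108, 107, 109, 109, 104, 82, 48, 22, 14, 14]
208 [152, 129, 115, 111, 95, 75, 64, 67, 84, 100, 108, 108, 111, 112, 107, 79, 47, 19, 14, 11]
209 [124, 119, 115, 107, 89, 70, 61, 63, 71, 84, 89, 94, 104, 107, 100, 71, 35, 18, 19, 12]
210 [108, 114, 113, 102, 80, 66, 61, 63, 63, 68, 69, 75, 85, 92, 84, 56, 28, 14, 10, 11]
scene pred [[262.1, 200.7], [255.3, 200.3], [262.4, 199.8], [255.6, 199.4], [262.8, 198.9], [256.0, 198.4]]
```

The pointer tip shows at (396,245.7), giving X of about 41.4 mm against about 46 mm for the clip. The carriage settled back slightly and sits 4–5 mm short, which is too close to the limit. Still squeezing, I'll push in gently and watch the force.

```bash
cat > chk.py <<'E'
from rel import *
w=robot.snapshot("wrist");g=max(blobs(w,"green",(380,150,500,300),6));c=cv2.cvtColor(w["color"],cv2.COLOR_BGR2GRAY)[225:262,375:388].mean(1)
i=np.where(c>118)[0]+225;print("pointer rows",i.tolist(),"clip",g,"clipX",(onz(w,g[1],.02)-G)@x,"ptrX",(onz(w,(382,246),.0285)-G)@x,"grip",o["finger_force"])
E
python3 nudge.py '0 -0.002 0 0 0;0 0 0 0 0;0 0 0 0 0'>/dev/null;python3 chk.py;python3 nudge.py '0 -0.002 0 0 0;0 0 0 0 0;0 0 0 0 0'>/dev/null;python3 chk.py
```

```text
tcp rel 0.032055487250016876 0.00043060533834099295 0.06606372791694895 F -9.556682705020965 -2.9412539235862183 3.0475239740903146 0.02290179614334606
pointer rows [242, 243, 244, 245, 246, 247, 248] clip (253, [409.88, 247.76], [395, 243, 29, 11]) clipX 0.0462484645968428 ptrX 0.04159304600645316 grip 38.435916043818
tcp rel 0.032838175099564076 0.00041648906954296766 0.0660684270464311 F -12.37938831052692 -2.975740395069522 5.162280536533349 0.023312824398133813
pointer rows [242, 243, 244, 245, 246, 247, 248] clip (270, [410.05, 247.06], [396, 242, 28, 11]) clipX 0.046384600935534495 ptrX 0.04226846167737859 grip 39.88721899688244
```

```bash
python3 nudge.py '0 -0.002 0 0 0;0 0 0 0 0;0 0 0 0 0'>/dev/null;python3 chk.py;python3 nudge.py '0 -0.0015 0 0 0;0 0 0 0 0;0 0 0 0 0'>/dev/null;python3 chk.py
```

```text
tcp rel 0.03470606373462524 0.0004314931768992468 0.06604918492842102 F -12.769212781494547 -2.173114306551609 5.950700730696156 0.023209690435436397
pointer rows [242, 243, 244, 245, 246, 247, 248] clip (276, [409.85, 244.0], [395, 239, 29, 11]) clipX 0.04600927418401365 ptrX 0.0441369892097541 grip 40.23075520992279
tcp rel 0.03641546857568366 0.0004104335200941743 0.06608302377563546 F -11.932321618921707 -2.3006406970124926 5.25872735831791 0.022998801869096662
pointer rows [242, 243, 244, 245, 246, 247, 248] clip (285, [409.74, 241.84], [395, 237, 29, 11]) clipX 0.04613830881573446 ptrX 0.04583840231699105 grip 40.3130554407835
```

```bash
python3 nudge.py '0 0.0015 0 0 0;0 0 0 0 0;0 0 0 0 0;0 0 0 0 0;0 0 0 0 0;0 0 0 0 0;0 0 0 0 0;0 0 0 0 0;0 0 0 0 0;0 0 0 0 0;0 0 0 0 0;0 0 0 0 0'|head -1;python3 chk.py
```

```text
time: 13.37
tcp rel 0.036252467192757716 0.0004126020758380283 0.06604301974676227 F -8.021577700743771 -2.7687385552284884 3.0893604664880634 0.02314542615036638
pointer rows [242, 243, 244, 245, 246, 247, 248] clip (285, [409.8, 241.8], [395, 237, 29, 11]) clipX 0.046146221966307514 ptrX 0.04585035113577268 grip 40.951601788401604
```

The hold is steady, the pointer is within about 1 mm of the clip, the lever is shut and the squeeze is 41 N.

```bash
python3 -c "
from bench import robot
print(robot.close_job())"
```

```text
the job is handed in; nothing more can be done
None
```

I handed the job in at about 13.5 s with the lock slid to its end stop, the pointer measured within about 1 mm of the green clip (2–3 mm allowing for the clip's uncertain height), and the red lever shut and still squeezed against the thumb rest at about 41 N; the carriage settled 4–5 mm short as the lever shut, so I pushed it in about 4 mm with the lever already shut, and close_job() returned no verdict.

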